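# Slide the rub tin into the row on the slanted rack

### The job

The orange rub tin belongs in the middle of the row on the slanted cedar rack, but its neighbours have crowded in and the gap left there is too narrow. Nudge the tins on either side apart along the deck, without lifting them out, then slide the orange tin down into the gap, cap up-slope, and push it gently fully home. All five tins must end lying flat and straight on the deck with their bottoms against the front lip; leave the other things on the bench where they are.

Things in the scene. Friction and masses are not known exactly. Their poses are not given: they have to be found in the camera images.
- tin_orange_mid (a point): loose orange rub tin, about 0.18 kg: rectangular body 105 mm long, 50 wide, 40 thick, round black cap 32 across and 20 long on one end, 125 overall. Starts lying on the bench on a 50-wide face, cap roughly away from the robot. Point: its centre, half-way along the 125, width and thickness. Axes: x towards the cap, y across the 50 width, z across the 40 thickness (up as it lies)
- tin_orange_cap (a point): middle of the orange tin's flat cap end, 62.5 mm from its centre; axes as the tin's
- tin_blue_mid (a point): blue rub tin, size and build as the orange one, lying in the row on the slanted rack, cap up-slope, bottom against the front lip. Point: its centre. Axes: x towards its cap, y across its 50 mm width (along the row), z out of the deck. Which colour lies in which place varies
- tin_green_mid (a point): green rub tin, size and build as the orange one, lying in the row on the slanted rack, cap up-slope, bottom against the front lip. Point: its centre. Axes: x towards its cap, y across its 50 mm width (along the row), z out of the deck. Which colour lies in which place varies
- tin_yellow_mid (a point): yellow rub tin, size and build as the orange one, lying in the row on the slanted rack, cap up-slope, bottom against the front lip. Point: its centre. Axes: x towards its cap, y across its 50 mm width (along the row), z out of the deck. Which colour lies in which place varies
- tin_white_mid (a point): white rub tin, size and build as the orange one, lying in the row on the slanted rack, cap up-slope, bottom against the front lip. Point: its centre. Axes: x towards its cap, y across its 50 mm width (along the row), z out of the deck. Which colour lies in which place varies
- rack_deck: deck of the cedar rack, fixed, sloping 24 degrees, low end nearer the robot; 145 mm long up-slope, 270 wide between side rails 34 high, with a front lip 20 high across the low end. Origin: on the deck surface at mid-width, at the lip's inner face. Axes: x up-slope, y along the row to the robot's left, z square out of the deck. A tin at home has its centre at x = 62.5, z = 20
- rack: the whole rack; origin on the bench under it. Tins' upper edges reach about 110 mm above the bench. Two tins start either side of a middle gap of 34 to 44 mm; the other play is beside and between them, and 20 mm is left over with five tins in. Friction 0.5 to 0.7: a tin let go on the slope stays there and must be pushed home; pushing two tins sideways takes about 2 to 5 N
- scraper: red plastic grill scraper, 238 long, 80 wide at the head, 20 high, lying on the bench; origin on the bench under the middle of its length
- thermometer: stainless meat thermometer lying on the bench, dial 48 across standing on edge, thin stem 126 long; origin on the bench near the middle of its length
- ramekin: white ceramic ramekin, 90 across, 45 high; origin at the centre of its underside
- skewer0: flat steel skewer with a ring end, 270 long, 4 thick, lying on the bench; origin on the bench near its middle
- skewer1: a second, identical flat steel skewer
- pot: empty terracotta flower pot, 100 across at the rim, 85 high; origin at the centre of its underside
Not all that is in view belongs to the job. Leave any purple or turquoise look-alike of the part that bears tin_white_mid alone. Leave any red look-alike of the part that bears tin_blue_mid alone.

How it is judged:
By the outcome, as a careful person would: the job done as asked, in the order asked, and still so for the second after the job is handed in, with the robot touching nothing.
It also fails if it takes over 64 s, if anything falls off the work surface, if the arm or the gripper's body presses on something with over 40 N, if the wrist force passes 120 N, or if a joint passes its speed limit or range.

### The arm

A 6-joint arm with a two-finger parallel gripper is mounted at the origin on the work surface. World frame = base frame: x ahead of the robot, y to its left, z up, the work surface at z = 0. Lengths are in m, angles in rad, forces in N, time in s.
With the tool pointing down it reaches from about 0.375 to 0.9 m from the base axis. Payload 3.1 kg.
Tool frame: the origin (TCP) lies at the very end of the fingers, on their centre line; the grasp point (between the pads) lies 19 mm behind it; x points along the fingers, y is the direction in which the jaws open and shut, and the axes are right-handed (so a half turn about x gives the same grasp; the last joint's range is limited). The gripper opens to 85 mm and grips with 20 to 120 N. Pads are 22 mm wide; open, the fingers measure 114 mm over their backs; the gripper's body (76 mm by 85 mm) begins 54 mm behind the grasp point. The pads swing forward as they close: fully open they stand 13 mm farther back than shut.
Start: joints at [-1.367, 0.527, 1.433, -0, 1.181, -0.178], TCP at [0.233, -0.58, 0.231] pointing down, gripper open.
Joint ranges: [-3.08, 3.08], [-0.75, 2.2], [0.22, 2.44], [-1.43, 4.57], [0, 2.65], [-2.85, 2.85]. Speed limits (rad/s): [2.79, 2.79, 3.14, 3.14, 3.14, 3.14].

### API

Orientations are given as a unit quaternion [x, y, z, w].
In Python, from station import manip gives the robot as it stands.
- The arm moves only by the shell command python3 -m jog 'ROWS' [FORCE]. ROWS is a JSON object of lists of equal length, an entry for each row: "linear": the shift along the tool's x, y, z in cm, a list of three; "twist": the turn about the tool's x in rad; "claw": the opening, from -1 (shut) to 1 (fully open). A call has 1 to 20 rows; each row is the pose to reach, as a shift and turn from the pose commanded when the call began, along the tool's axes at that moment; what a row does not reach only later rows make up. A row lasts 1/12 s, in which the tool goes at most 41.7 mm and 7.16 degrees, less where a joint would pass 70% of its speed; a pose out of reach is approached as far as the arm can. A call with a gripper value outside its range is refused whole. The fingers move at their own pace and stop on an object; FORCE is the grip in N (left out, the last holds). Time passes only in rows, so rows that repeat a pose let the fingers close. It gives the time, the measured TCP pose, the force and the opening at its end, in the units of the state.
- manip.sense(): the state, without advancing time (a new reading comes with each control period).
- manip.snapshot(name): name is "side" or "top" or "wrist"; returns a dict with "pixels" (480x640x3 uint8, red, green, blue), "camera_matrix" (3x3 intrinsics, pixels), "R" (3x3) and "t" (3): a world point X has camera coordinates R X + t. Camera axes: x right, y down, z forward; pixel columns grow to the right and rows downward; lengths in m; the calibration is good to about 2 mm. A picture is of the moment at which its call begins. There is no depth.
- manip.sign_off(): hands the job in, once; it reports no verdict.
The state is a dict: "t": time; "q": joint angles; "qd": joint speeds; "tau": joint torques, N m; "tcp_pos": TCP position; "tool_rot": TCP orientation; "force": force on the tool from outside, world axes, zero at the start; "ft_torque": the same for the moment, N m; "finger_gap": opening from 0.0 (shut) to 1.0 (fully open).
Only numpy, scipy, OpenCV 4.12 (cv2) and the standard library are available. Lean on these libraries where they do the work, as an engineer would, in place of code of your own. Each camera call takes 0.05 s, during which the arm holds its last target.

## Working session

There is one attempt and no reset: what is moved stays moved. The work goes in short steps, Python scripts to look and compute and a shell command to move; the robot and the scene stay as the last step left them, time stands still between calls to the robot, and variables do not carry over. Pictures are saved under pics/ and viewed, and the job is handed in when it is done.

```bash
ls; mkdir -p pics
python3 - <<'E'
from station import manip
import cv2,numpy as np
s=manip.sense(); print({k:np.round(v,3).tolist() for k,v in s.items()})
for n in ["side","top","wrist"]:
    d=manip.snapshot(n); cv2.imwrite(f"pics/a_{n}.png",d["pixels"][:,:,::-1]); np.savez(f"pics/a_{n}.npz",**d)
    print(n,d["camera_matrix"].tolist(),np.round(-d["R"].T@d["t"],3),np.round(d["R"],3).tolist())
E
```

```text
pics
{'t': 0.0, 'q': [-1.367, 0.528, 1.434, 0.0, 1.181, -0.179], 'qd': [-0.001, 0.001, -0.001, 0.0, 0.0, -0.0], 'tau': [-0.0, -44.235, -17.803, -0.0, 0.009, 0.0], 'tcp_pos': [0.233, -0.579, 0.23], 'tool_rot': [0.694, 0.135, -0.694, 0.133], 'force': [-0.39, -0.573, -0.059], 'ft_torque': [-0.024, 0.029, -0.039], 'finger_gap': 0.999}
side [[463.47849991539795, 0.0, 326.2353103457367], [0.0, 463.47849991539795, 239.39456094185167], [0.0, 0.0, 1.0]] [0.177 0.901 0.719] [[-0.943, -0.331, 0.021], [-0.196, 0.505, -0.841], [0.268, -0.797, -0.541]]
top [[583.1701159566061, 0.0, 322.79515382375575], [0.0, 583.1701159566061, 230.8926698154131], [0.0, 0.0, 1.0]] [ 0.293 -0.004  1.455] [[0.028, -1.0, 0.012], [-0.991, -0.029, -0.133], [0.133, -0.008, -0.991]]
wrist [[399.2235715789401, 0.0, 323.1595114852662], [0.0, 399.2235715789401, 241.95252296038893], [0.0, 0.0, 1.0]] [ 0.297 -0.554  0.372] [[0.373, -0.928, -0.002], [-0.894, -0.36, 0.268], [-0.249, -0.099, -0.963]]
```

View pics/a_side.png

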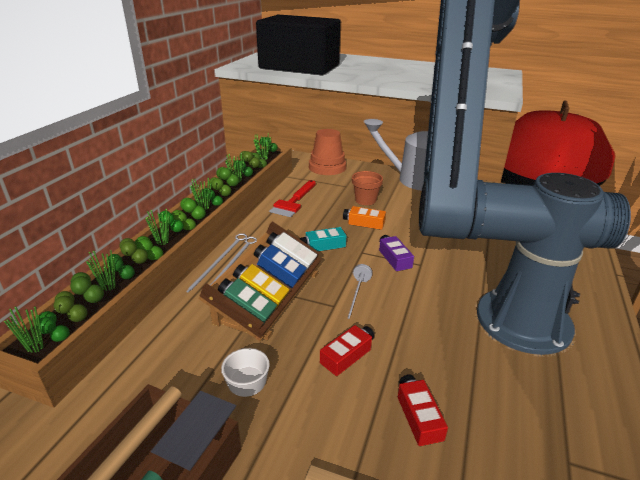

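View pics/a_top.png

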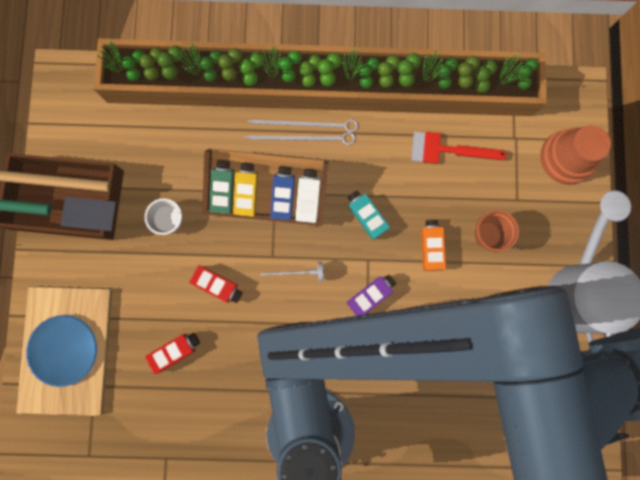

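View pics/a_wrist.png

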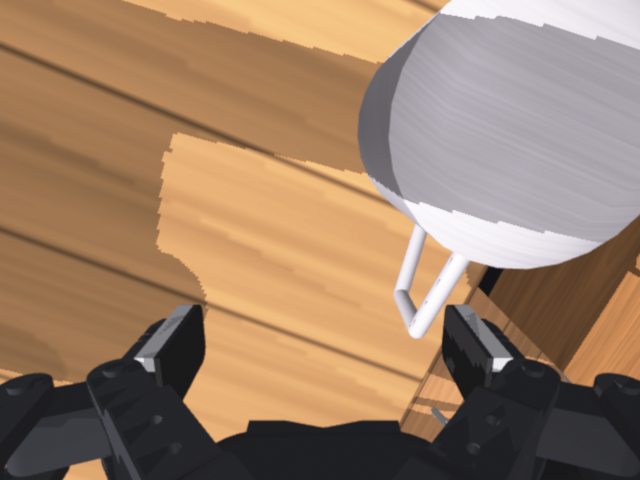

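```bash
python3 - <<'E'
import cv2
t=cv2.imread("pics/a_top.png"); s=cv2.imread("pics/a_side.png")
cv2.imwrite("pics/a_topc.png",cv2.resize(t[120:300,190:460],None,fx=2.9,fy=2.9,interpolation=cv2.INTER_CUBIC))
cv2.imwrite("pics/a_sidec.png",cv2.resize(s[190:345,185:415],None,fx=3.4,fy=3.4,interpolation=cv2.INTER_CUBIC))
E
cat > h.py <<'E'
import numpy as np,cv2
from scipy.spatial.transform import Rotation as Ro
def ray(d,u,v):
    K=d["camera_matrix"];R=d["R"];t=d["t"]
    return -R.T@t, R.T@np.linalg.solve(K,np.array([u,v,1.]))
def onz(d,u,v,z):
    c,r=ray(d,u,v); return c+r*(z-c[2])/r[2]
def onplane(d,u,v,p,n):
    c,r=ray(d,u,v); return c+r*((p-c)@n)/(r@n)
def tri(d1,p1,d2,p2):
    c1,r1=ray(d1,*p1);c2,r2=ray(d2,*p2)
    s=np.linalg.lstsq(np.array([r1,-r2]).T,c2-c1,rcond=None)[0]
    a=c1+r1*s[0];b=c2+r2*s[1]; return (a+b)/2,np.linalg.norm(a-b)
def proj(d,X):
    p=d["camera_matrix"]@(d["R"]@X+d["t"]); return p[:2]/p[2]
E
```

```text
(no output)
```

View pics/a_topc.png

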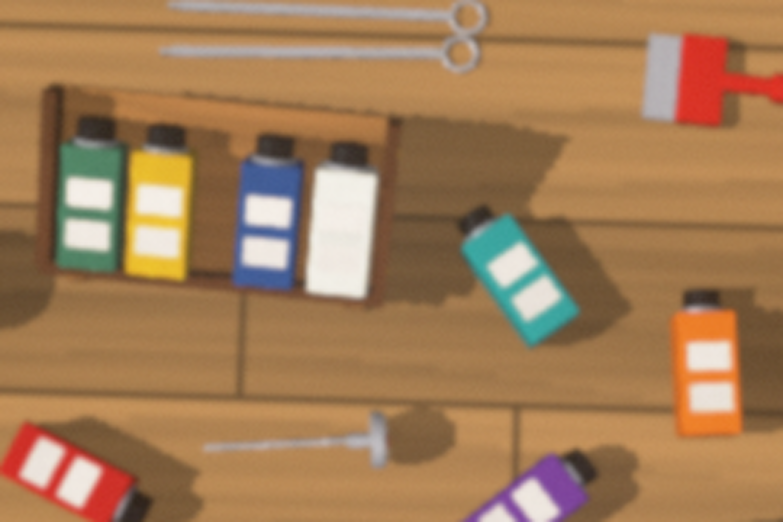

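View pics/a_sidec.png

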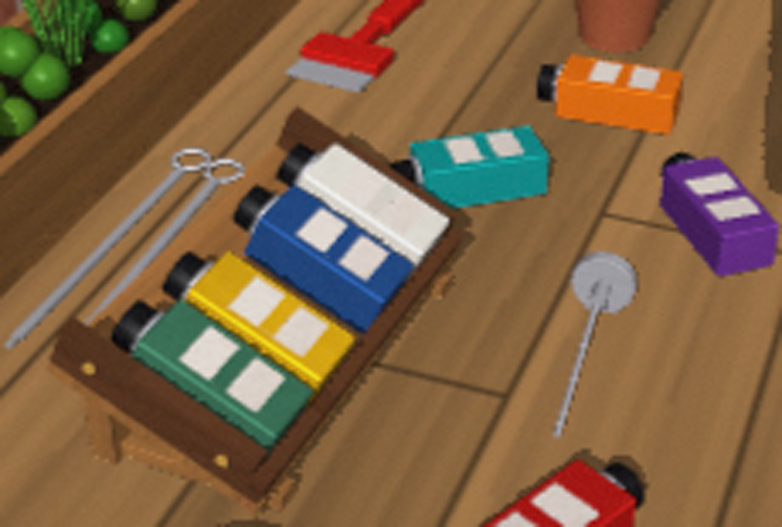

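The top crop shows one orange tin at (433,246) with its cap at about (432,224). The look-alikes are teal at (368,215), purple at (372,296) and two reds at about (215,284) and (172,353); none of them is orange. On the rack, left to right, are green (220,191), yellow (245,190), the gap, blue (283,196) and white (308,200).

Run:
```python
from h import *
T=dict(np.load("pics/a_top.npz"));S=dict(np.load("pics/a_side.npz"))
tp=lambda u,v:(u/2.9+190-.33,v/2.9+120-.33)
sp=lambda u,v:(u/3.4+185-.35,v/3.4+190-.35)
pairs={"g_up":((89,193),(209,352)),"g_lo":((87,236),(256,383)),"y_up":((159,201),(257,301)),"y_lo":((157,242),(300,330)),
"b_up":((269,211),(324,229)),"b_lo":((265,253),(364,256)),"o_up":((709,355),(606,72)),"o_lo":((712,397),(645,77))}
P={}
for k,(a,b) in pairs.items():
    x,e=tri(T,tp(*a),S,sp(*b)); P[k]=x; print(k,np.round(x,4),round(e,4))
for c in "gyb":
    d=P[c+"_up"]-P[c+"_lo"]; print(c,"yaw",np.degrees(np.arctan2(d[1],d[0])),"slope",np.degrees(np.arctan2(d[2],np.hypot(*d[:2]))))
# orange mask
img=T["pixels"]; hsv=cv2.cvtColor(img,cv2.COLOR_RGB2HSV)
m=cv2.inRange(hsv,(8,150,120),(18,255,255)); m[:200]=0;m[290:]=0;m[:,:410]=0;m[:,460:]=0
c=max(cv2.findContours(m,0,2)[0],key=cv2.contourArea); r=cv2.minAreaRect(c);print(r)
bx=cv2.boxPoints(r); print([np.round(onz(T,*p,.04),4).tolist() for p in bx])
print("center body",onz(T,*r[0],.038))
from station import manip
s=manip.sense(); print(Ro.from_quat(s["tool_rot"]).as_matrix().round(3), s["tcp_pos"])
```

```text
g_up [0.5775 0.2326 0.089 ] 0.0009
g_lo [0.5444 0.2349 0.0755] 0.0018
y_up [0.5727 0.1749 0.0887] 0.0011
y_lo [0.5413 0.1769 0.075 ] 0.0019
b_up [0.5665 0.0842 0.0884] 0.0002
b_lo [0.5344 0.0872 0.0754] 0.0015
o_up [ 0.4634 -0.288   0.0405] 0.0005
o_lo [ 0.4282 -0.2904  0.0414] 0.0002
g yaw -3.910593363462429 slope 22.108633427494517
y yaw -3.6170599903163847 slope 23.595606630913753
b yaw -5.467411929866761 slope 21.977435672496302
((432.9815368652344, 248.66769409179688), (44.597896575927734, 25.294330596923828), 86.8201675415039)
[[0.4997, -0.251, 0.04], [0.505, -0.3132, 0.04], [0.3957, -0.3192, 0.04], [0.3906, -0.2577, 0.04]]
center body [ 0.44767535 -0.28568004  0.038     ]
[[-0.     0.373 -0.928]
 [ 0.002 -0.928 -0.373]
 [-1.    -0.002 -0.   ]] [ 0.23277017 -0.57945935  0.23055748]
```

```bash
python3 -m jog '{"linear":[[0,-54,-56],[0,-54,-56],[0,-54,-56],[0,-54,-56],[0,-54,-56],[0,-54,-56],[0,-54,-56],[0,-54,-56],[0,-54,-56],[0,-54,-56],[0,-54,-56],[0,-54,-56],[0,-54,-56],[0,-54,-56],[0,-54,-56],[0,-54,-56],[0,-54,-56],[0,-54,-56],[0,-54,-56],[0,-54,-56]],"twist":[0.456,0.456,0.456,0.456,0.456,0.456,0.456,0.456,0.456,0.456,0.456,0.456,0.456,0.456,0.456,0.456,0.456,0.456,0.456,0.456],"claw":[-1,-1,-1,-1,-1,-1,-1,-1,-1,-1,-1,-1,-1,-1,-1,-1,-1,-1,-1,-1]}' 20
python3 - <<'E'
from station import manip
from h import *
d=manip.snapshot("wrist"); cv2.imwrite("pics/b_wrist.png",d["pixels"][:,:,::-1]); np.savez("pics/b_wrist.npz",**d)
s=manip.sense(); print(Ro.from_quat(s["tool_rot"]).as_matrix().round(3), s["tcp_pos"],s["t"])
E
```

```text
t: 1.82
tcp_pos: [0.5534, 0.1347, 0.2312]
tool_rot: [0.708, -0.024, -0.706, -0.025]
force: [0.0, 0.4, 0.0]
finger_gap: -0.002
[[ 0.    -0.07  -0.998]
 [ 0.    -0.998  0.07 ]
 [-1.    -0.    -0.   ]] [0.55194324 0.13236751 0.23089889] 1.8667
```

View pics/b_wrist.png

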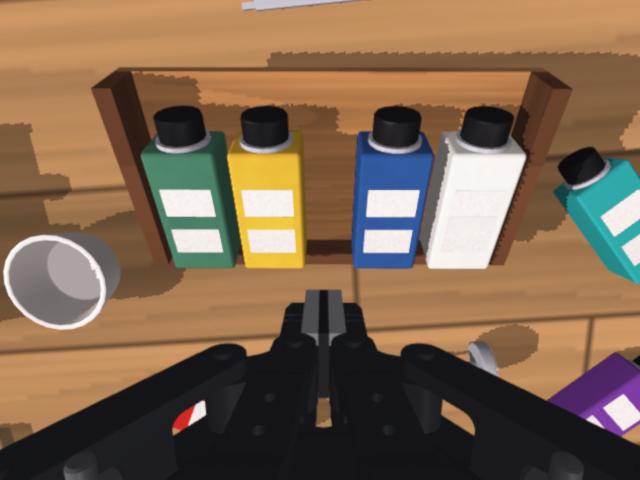

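Run:
```python
from h import *
d=dict(np.load("pics/b_wrist.npz"))
b=np.radians(24)
for psi in (-4.1,):
    p=np.radians(psi); xh=np.array([np.cos(p),np.sin(p),0]); yh=np.array([-np.sin(p),np.cos(p),0]); 
    ux=np.cos(b)*xh+[0,0,np.sin(b)]; n=np.cross(ux,yh)
    P0=np.array([.5537,.1308,.082])
    for k,u,v in [("g_bl",174,268),("g_br",236,267),("g_tl",143,154),("g_tr",229,152),("y_bl",243,268),("y_br",304,268),("y_tl",231,153),("y_tr",301,153),("b_bl",353,268),("b_br",416,268),("b_tl",357,154),("b_tr",431,154),("w_bl",427,268),("w_br",489,268),("w_tl",445,155),("w_tr",524,155)]:
        X=onplane(d,u,v,P0,n); r=X-P0; print(k,np.round(X,4),"deck xy",np.round([r@ux,r@yh],4))
```

```text
g_bl [0.5227 0.2602 0.0641] deck xy [-0.0439  0.1268]
g_br [0.5204 0.2093 0.0647] deck xy [-0.0425  0.0759]
g_tl [0.6157 0.2498 0.1057] deck xy [0.0584 0.1232]
g_tr [0.6132 0.1932 0.1064] deck xy [0.0601 0.0665]
y_bl [0.519  0.2038 0.0643] deck xy [-0.0436  0.0703]
y_br [0.5157 0.154  0.0644] deck xy [-0.0434  0.0204]
y_tl [0.6124 0.192  0.1061] deck xy [0.0593 0.0653]
y_tr [0.6093 0.1463 0.1062] deck xy [0.0595 0.0195]
b_bl [0.513  0.114  0.0645] deck xy [-0.0431 -0.0197]
b_br [0.5096 0.0627 0.0646] deck xy [-0.0429 -0.0711]
b_tl [0.6062 0.1098 0.106 ] deck xy [ 0.059  -0.0172]
b_tr [0.6029 0.0615 0.1061] deck xy [ 0.0591 -0.0656]
w_bl [0.509  0.0537 0.0646] deck xy [-0.0428 -0.0801]
w_br [0.5056 0.0033 0.0647] deck xy [-0.0425 -0.1306]
w_tl [0.6016 0.0523 0.1058] deck xy [ 0.0585 -0.0749]
w_tr [0.5981 0.0007 0.1059] deck xy [ 0.0587 -0.1266]
```

The wrist view shows green, yellow, blue and white from left to right. The gap runs from column 304 to 353 at the front edge, about 39 mm wide. I'll insert the closed fingers there.

```bash
python3 -m jog '{"linear":[[4,0.07,-1.4],[8,0.07,-1.4],[11.5,0.07,-1.4],[12.5,0.07,-1.4],[13.5,0.07,-1.4],[14.5,0.07,-1.4],[15.5,0.07,-1.4],[16.5,0.07,-1.4],[17,0.07,-1.4],[17,0.07,-1.4],[17,0.07,-1.4]],"twist":[0,0,0,0,0,0,0,0,0,0,0],"claw":[-1,-1,-1,-1,-1,-1,-1,-1,-1,-1,-1]}' 20
python3 - <<'E'
from station import manip
from h import *
for n in("side","wrist"):
    d=manip.snapshot(n); im=d["pixels"][:,:,::-1]
    if n=="side": im=cv2.resize(im[170:355,160:420],None,fx=3,fy=3,interpolation=cv2.INTER_CUBIC)
    cv2.imwrite(f"pics/c_{n}.png",im)
s=manip.sense(); print(s["tcp_pos"],s["t"],s["force"])
E
```

```text
t: 2.78
tcp_pos: [0.5655, 0.1281, 0.0616]
tool_rot: [0.707, -0.026, -0.706, -0.026]
force: [-0.3, 0.2, 0.5]
finger_gap: -0.001
[0.56582864 0.12816339 0.06197536] 2.8833 [ 0.37129731  0.10406939 -0.1675041 ]
```

View pics/c_side.png

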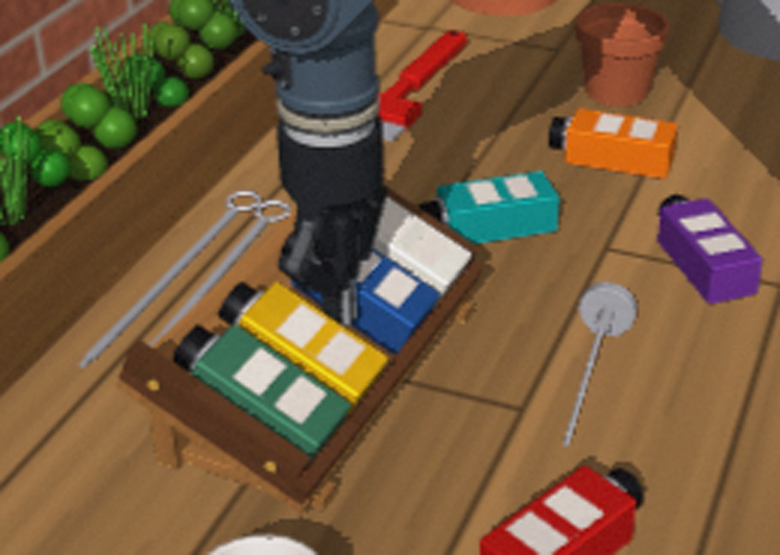

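View pics/c_wrist.png

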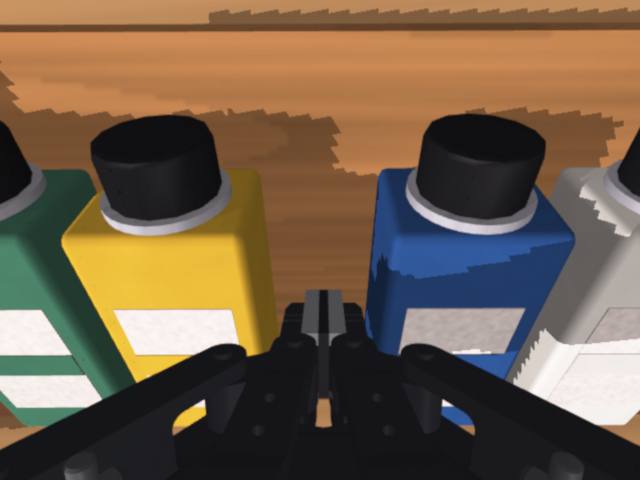

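The side and wrist views show the fingers in the gap between yellow (column 275) and blue (column 368), touching nothing. Next I push left.

```bash
python3 -m jog '{"linear":[[0,-0.2,0],[0,-0.4,0],[0,-0.6,0],[0,-0.8,0],[0,-1.0,0],[0,-1.2,0],[0,-1.2,0]],"twist":[0,0,0,0,0,0,0],"claw":[-1,-1,-1,-1,-1,-1,-1]}' 20
python3 - <<'E'
from station import manip
from h import *
d=manip.snapshot("wrist"); cv2.imwrite("pics/d_wrist.png",d["pixels"][:,:,::-1])
d=manip.snapshot("top"); cv2.imwrite("pics/d_top.png",cv2.resize(d["pixels"][130:240,190:340,::-1],None,fx=5,fy=5,interpolation=cv2.INTER_CUBIC))
s=manip.sense(); print(s["tcp_pos"],s["t"],s["force"])
E
```

```text
t: 3.47
tcp_pos: [0.5664, 0.1404, 0.0615]
tool_rot: [0.707, -0.026, -0.706, -0.026]
force: [0.2, 0.3, 0.1]
finger_gap: 0.001
[0.56602718 0.14030438 0.06123603] 3.5667 [-0.11500428 -0.46152403  0.01253925]
```

View pics/d_top.png

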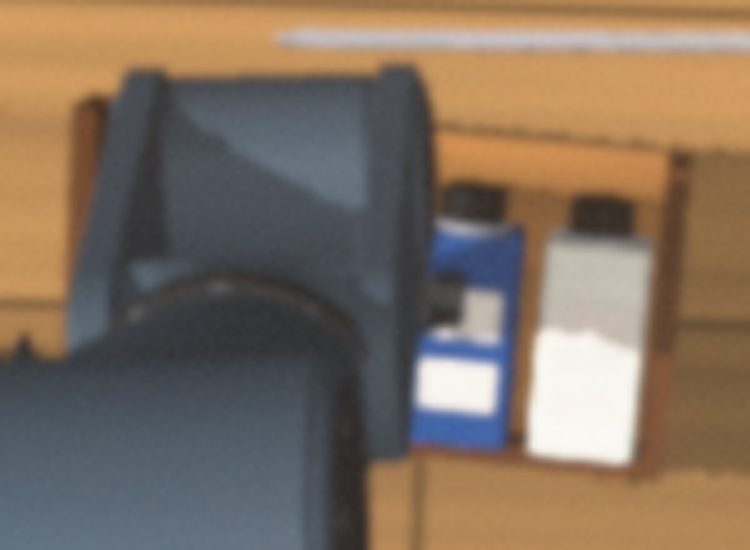

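View pics/d_wrist.png

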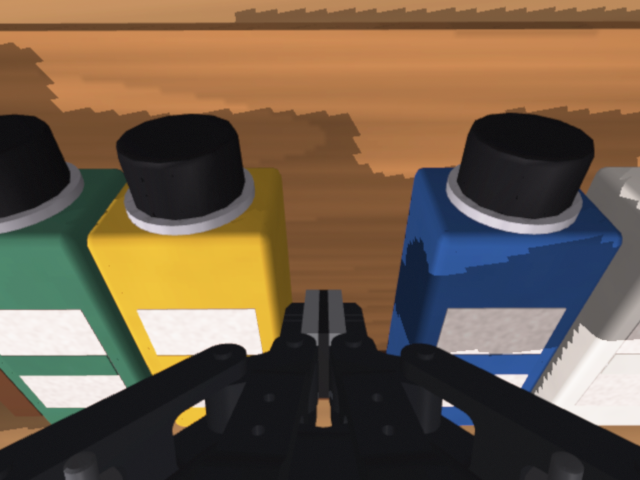

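```bash
python3 -m jog '{"linear":[[0,-0.2,0],[0,-0.4,0],[0,-0.6,0],[0,-0.7,0]],"twist":[0,0,0,0],"claw":[-1,-1,-1,-1]}' 20
python3 - <<'E'
from station import manip
from h import *
s=manip.sense(); print(s["tcp_pos"],s["t"],s["force"])
d=manip.snapshot("side"); cv2.imwrite("pics/e_side.png",cv2.resize(d["pixels"][200:355,180:360,::-1],None,fx=4,fy=4,interpolation=cv2.INTER_CUBIC))
d=manip.snapshot("wrist"); cv2.imwrite("pics/e_wrist.png",d["pixels"][:,:,::-1])
E
```

```text
t: 3.9
tcp_pos: [0.5664, 0.1471, 0.0612]
tool_rot: [-0.706, 0.026, 0.707, 0.026]
force: [-1.0, -1.5, 0.5]
finger_gap: 0.001
[0.56642411 0.14710075 0.06117277] 3.9 [-0.97883592 -1.4593181   0.52141847]
```

View pics/e_side.png

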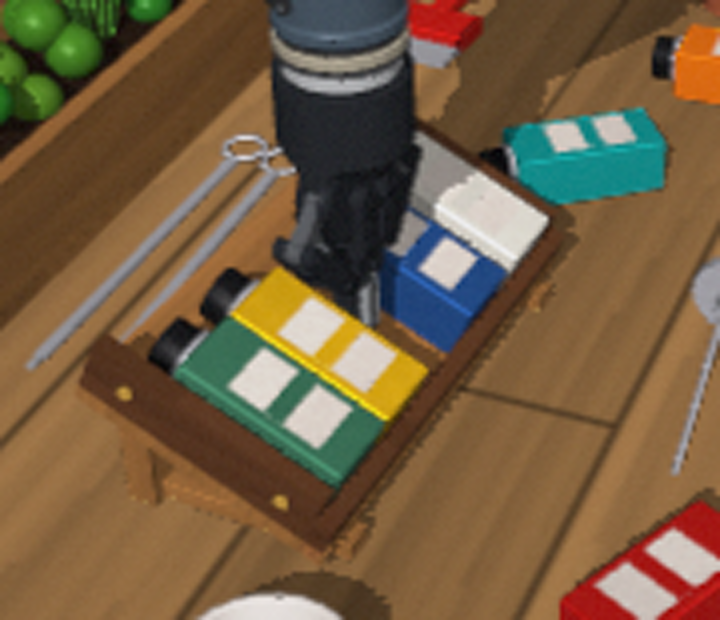

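View pics/e_wrist.png

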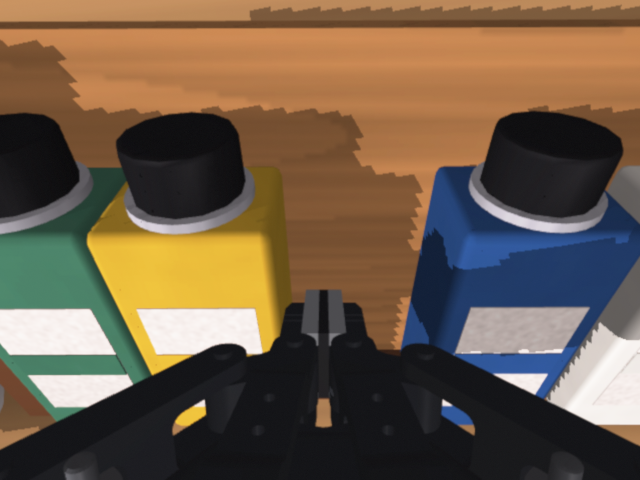

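```bash
python3 -m jog '{"linear":[[0,-0.1,0],[0,-0.2,0],[0,-0.3,0],[0,-0.4,0]],"twist":[0,0,0,0],"claw":[-1,-1,-1,-1]}' 20;  python3 - <<'E'
from station import manip
from h import *
d=manip.snapshot("side"); cv2.imwrite("pics/f_side.png",cv2.resize(d["pixels"][200:355,180:360,::-1],None,fx=4,fy=4,interpolation=cv2.INTER_CUBIC))
E
```

```text
t: 4.33
tcp_pos: [0.5666, 0.1507, 0.0612]
tool_rot: [-0.706, 0.026, 0.707, 0.026]
force: [0.1, -5.5, -0.2]
finger_gap: -0.002
```

View pics/f_side.png

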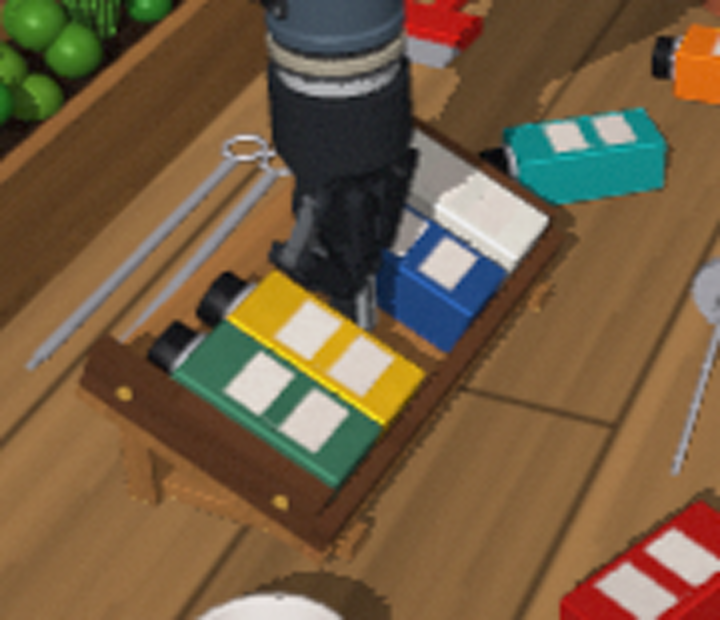

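```bash
python3 -m jog '{"linear":[[0,-0.1,0],[0,-0.2,0],[0,-0.2,0]],"twist":[0,0,0],"claw":[-1,-1,-1]}' 20
```

```text
t: 4.63
tcp_pos: [0.5666, 0.1508, 0.0612]
tool_rot: [-0.706, 0.027, 0.707, 0.024]
force: [-1.8, -10.4, 1.1]
finger_gap: 0.002
```

```bash
python3 -m jog '{"linear":[[0,0.4,0],[0,1.2,0],[0,2.0,0],[0,2.4,0],[0,2.6,0],[0,2.8,0],[0,3.0,0],[0,3.2,0],[0,3.4,0],[0,3.6,0],[0,3.7,0],[0,3.7,0]],"twist":[0,0,0,0,0,0,0,0,0,0,0,0],"claw":[-1,-1,-1,-1,-1,-1,-1,-1,-1,-1,-1,-1]}' 20;  python3 - <<'E'
from station import manip
from h import *
d=manip.snapshot("wrist"); cv2.imwrite("pics/g_wrist.png",d["pixels"][:,:,::-1])
E
```

```text
t: 5.63
tcp_pos: [0.5647, 0.116, 0.0615]
tool_rot: [0.707, -0.026, -0.706, -0.026]
force: [0.2, 0.6, 0.8]
finger_gap: -0.001
```

View pics/g_wrist.png

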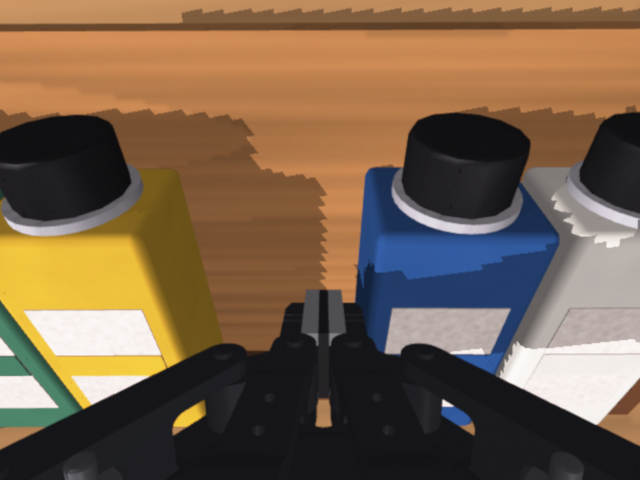

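Blue is now in contact with the finger, its left edge at column 360. I keep pushing right while watching the force.

```bash
python3 -m jog '{"linear":[[0,0.15,0],[0,0.3,0],[0,0.45,0],[0,0.6,0],[0,0.6,0]],"twist":[0,0,0,0,0],"claw":[-1,-1,-1,-1,-1]}' 20
```

```text
t: 6.1
tcp_pos: [0.5638, 0.1099, 0.0613]
tool_rot: [-0.707, 0.026, 0.707, 0.026]
force: [0.6, 1.7, 1.3]
finger_gap: -0.001
```

```bash
python3 -m jog '{"linear":[[0,0.1,0],[0,0.2,0],[0,0.3,0],[0,0.4,0],[0,0.4,0]],"twist":[0,0,0,0,0],"claw":[-1,-1,-1,-1,-1]}' 20
```

```text
t: 6.52
tcp_pos: [0.5636, 0.1082, 0.0614]
tool_rot: [0.707, -0.026, -0.706, -0.028]
force: [1.0, 10.3, 0.2]
finger_gap: -0.003
```

Both pairs are against their rails, so the gap is about 70 mm, centred at y≈0.1295. I back off, lift out and look.

```bash
python3 -m jog '{"linear":[[0,-1,0],[0,-2,0],[-2,-2.2,0],[-6,-2.2,0],[-10,-2.2,0],[-14,-2.2,1.2],[-17,-2.2,1.2],[-17,-2.2,1.2],[-17,-2.2,1.2]],"twist":[0,0,0,0,0,0,0,0,0],"claw":[-1,-1,-1,-1,-1,-1,-1,-1,-1]}' 20;  python3 - <<'E'
from station import manip
from h import *
d=manip.snapshot("wrist"); cv2.imwrite("pics/i_wrist.png",d["pixels"][:,:,::-1]);np.savez("pics/i_wrist.npz",**d)
s=manip.sense(); print(Ro.from_quat(s["tool_rot"]).as_matrix().round(3), s["tcp_pos"],s["t"])
E
```

```text
t: 7.27
tcp_pos: [0.5542, 0.1292, 0.2335]
tool_rot: [0.708, -0.026, -0.705, -0.026]
force: [-0.5, -0.1, -0.0]
finger_gap: -0.006
[[ 0.    -0.074 -0.997]
 [-0.001 -0.997  0.074]
 [-1.     0.001 -0.   ]] [0.55298862 0.12905514 0.23162689] 7.3167
```

View pics/i_wrist.png

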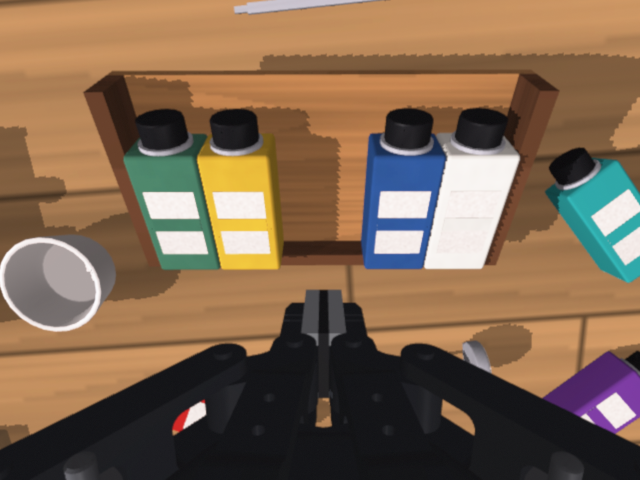

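```bash
python3 -m jog '{"linear":[[0,42.7,9.2],[0,42.7,9.2],[0,42.7,9.2],[0,42.7,9.2],[0,42.7,9.2],[0,42.7,9.2],[0,42.7,9.2],[0,42.7,9.2],[0,42.7,9.2],[0,42.7,9.2],[0,42.7,9.2],[0,42.7,9.2],[0,42.7,9.2]],"twist":[-0.13,-0.13,-0.13,-0.13,-0.13,-0.13,-0.13,-0.13,-0.13,-0.13,-0.13,-0.13,-0.13],"claw":[1,1,1,1,1,1,1,1,1,1,1,1,1]}' 20;  python3 - <<'E'
from station import manip
from h import *
d=manip.snapshot("wrist"); cv2.imwrite("pics/j_wrist.png",d["pixels"][:,:,::-1]);np.savez("pics/j_wrist.npz",**d)
s=manip.sense(); print(Ro.from_quat(s["tool_rot"]).as_matrix().round(3), s["tcp_pos"],s["t"])
E
```

```text
t: 8.4
tcp_pos: [0.4285, -0.2904, 0.2292]
tool_rot: [-0.706, -0.02, 0.708, -0.017]
force: [0.4, 0.3, 0.0]
finger_gap: 0.998
[[-0.003  0.054 -0.999]
 [ 0.004 -0.999 -0.054]
 [-1.    -0.004  0.003]] [ 0.4287973  -0.28915755  0.22940403] 8.45
```

View pics/j_wrist.png

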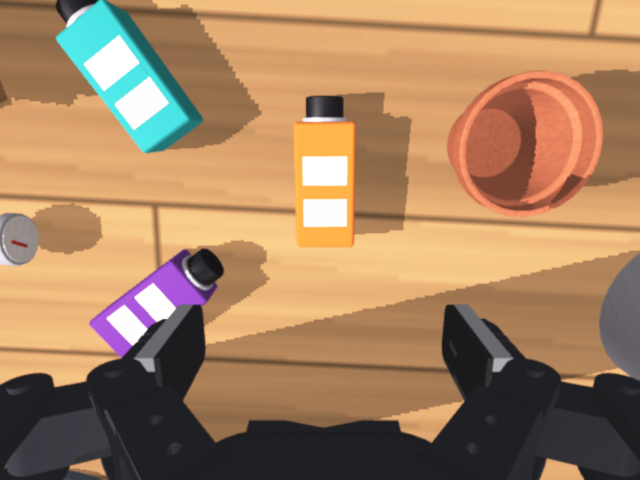

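The wrist view shows the orange tin square to the jaws, its body at columns 294–354 and rows 123–246, with the cap at about (324,107).

Run:
```python
from h import *
d=dict(np.load("pics/j_wrist.npz"))
hsv=cv2.cvtColor(d["pixels"],cv2.COLOR_RGB2HSV)
m=cv2.inRange(hsv,(10,170,150),(20,255,255)); m[:90]=0;m[270:]=0;m[:,:280]=0;m[:,370:]=0
m=cv2.morphologyEx(m,cv2.MORPH_CLOSE,np.ones((41,41)))
c=max(cv2.findContours(m,0,2)[0],key=cv2.contourArea); bx=cv2.boxPoints(cv2.minAreaRect(c)); print(bx.round(1))
for u,v in [(295,124),(354,124),(297,246),(353,246)]: print(onz(d,u,v,.04).round(4))
P=[onz(d,u,v,.04) for u,v in [(295,124),(354,124),(297,246),(353,246)]]
t=(P[0]+P[1])/2;b=(P[2]+P[3])/2; a=(t-b)[:2];print("top mid",t,"bot",b,np.linalg.norm(a),np.degrees(np.arctan2(a[1],a[0])))
for u,v in [(306,105),(343,105)]: print("cap side",onz(d,u,v,.022).round(4))
print("cap far top",onz(d,324,97,.036))
```

```text
[[294. 121.]
 [355. 121.]
 [355. 246.]
 [294. 246.]]
[ 0.5005 -0.263   0.04  ]
[ 0.503  -0.3098  0.04  ]
[ 0.3995 -0.2682  0.04  ]
[ 0.4022 -0.3165  0.04  ]
top mid [ 0.5017413  -0.28640938  0.04      ] bot [ 0.40084259 -0.29232765  0.04      ] 0.10107213168132757 3.3568684335888364
cap side [ 0.5162 -0.2703  0.022 ]
cap side [ 0.5178 -0.3009  0.022 ]
cap far top [ 0.52221668 -0.28490537  0.036     ]
```

```bash
python3 -m jog '{"linear":[[4,0.1,-3.5],[8,0.1,-7],[12,0.1,-8.7],[16,0.1,-8.7],[19,0.1,-8.7],[21,0.1,-8.7],[22.2,0.1,-8.7],[22.2,0.1,-8.7],[22.2,0.1,-8.7]],"twist":[0,0,0,0,0,0,0,0,0],"claw":[1,1,1,1,1,1,1,1,1]}' 20;  python3 - <<'E'
from station import manip
from h import *
for n in("side","wrist"):
    d=manip.snapshot(n); im=d["pixels"][:,:,::-1]
    if n=="side": im=cv2.resize(im[170:260,300:440],None,fx=5,fy=5,interpolation=cv2.INTER_CUBIC)
    cv2.imwrite(f"pics/k_{n}.png",im)
s=manip.sense(); print(s["tcp_pos"],s["t"],s["force"])
E
```

```text
t: 9.2
tcp_pos: [0.5169, -0.285, 0.0093]
tool_rot: [-0.706, -0.021, 0.707, -0.02]
force: [-0.2, 0.5, 0.8]
finger_gap: 0.997
[ 0.51802509 -0.28661713  0.01122661] 9.3 [-0.03768208  0.23021438  1.22210416]
```

View pics/k_side.png

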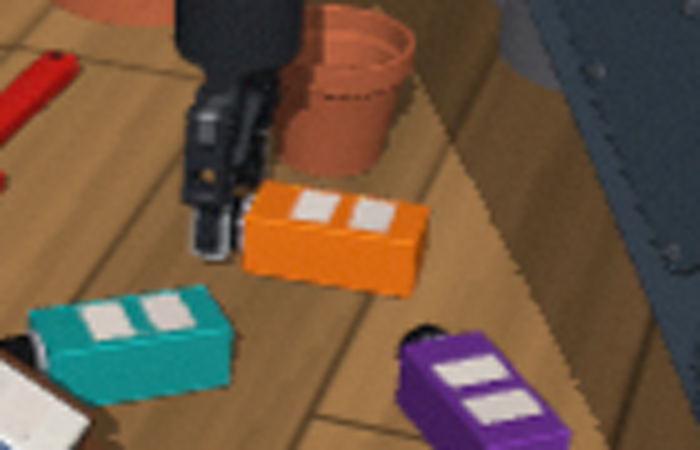

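View pics/k_wrist.png

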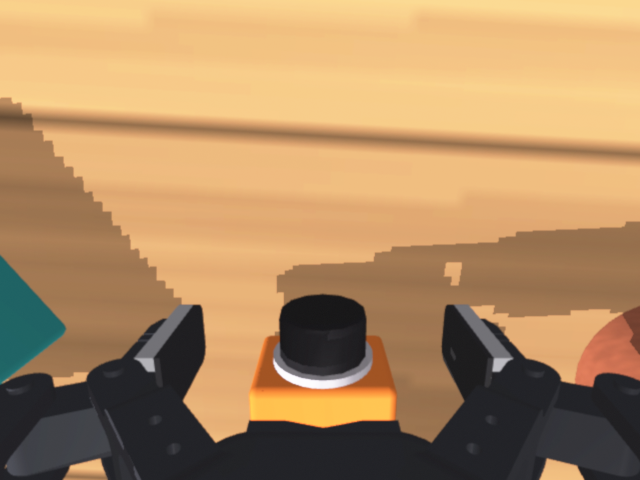

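The cap at (323,335) is centred between the pads. Closing gently.

```bash
python3 -m jog '{"linear":[[0.3,0,0.1],[0.3,0,0.1],[0.3,0,0.1],[0.3,0,0.1],[0.3,0,0.1],[0.3,0,0.1],[0.3,0,0.1],[0.3,0,0.1],[0.3,0,0.1],[0.3,0,0.1]],"twist":[0,0,0,0,0,0,0,0,0,0],"claw":[1,1,-0.3,-0.5,-0.6,-0.6,-0.6,-0.6,-0.6,-0.6]}' 20
python3 - <<'E'
from station import manip
s=manip.sense(); print(s["tcp_pos"],s["t"],s["force"],s["finger_gap"])
E
```

```text
t: 10.13
tcp_pos: [0.5159, -0.2864, 0.0066]
tool_rot: [0.707, 0.02, -0.707, 0.02]
force: [-0.3, -0.0, 3.9]
finger_gap: 0.362
[ 0.51590141 -0.28636908  0.00658539] 10.1333 [-0.28171111 -0.01104843  3.94705389] 0.3624564224673835
```

```bash
python3 -m jog '{"linear":[[-0.6,0,0.1],[-1.2,0,0.3],[-1.8,0,0.45],[-2.35,0,0.7],[-2.9,0,0.95],[-3.5,0,1.2],[-4,0,1.5],[-4.5,0,1.8],[-4.5,0,1.8]],"twist":[0,0,0,0,0,0,0,0,0],"claw":[-0.6,-0.6,-0.6,-0.6,-0.6,-0.6,-0.6,-0.6,-0.6]}' 20
python3 - <<'E'
from station import manip
from h import *
s=manip.sense(); print(s["tcp_pos"],s["t"],s["force"],s["finger_gap"])
for n in("side","wrist"):
    d=manip.snapshot(n); im=d["pixels"][:,:,::-1]
    if n=="side": im=cv2.resize(im[160:260,290:440],None,fx=5,fy=5,interpolation=cv2.INTER_CUBIC)
    cv2.imwrite(f"pics/l_{n}.png",im)
E
```

```text
t: 10.88
tcp_pos: [0.4975, -0.2875, 0.0524]
tool_rot: [0.707, 0.019, -0.707, 0.02]
force: [-0.1, -0.7, -2.7]
finger_gap: 0.363
[ 0.49754757 -0.28752911  0.05242798] 10.8833 [-0.06731746 -0.72963313 -2.67030928] 0.3630940731354869
```

View pics/l_side.png

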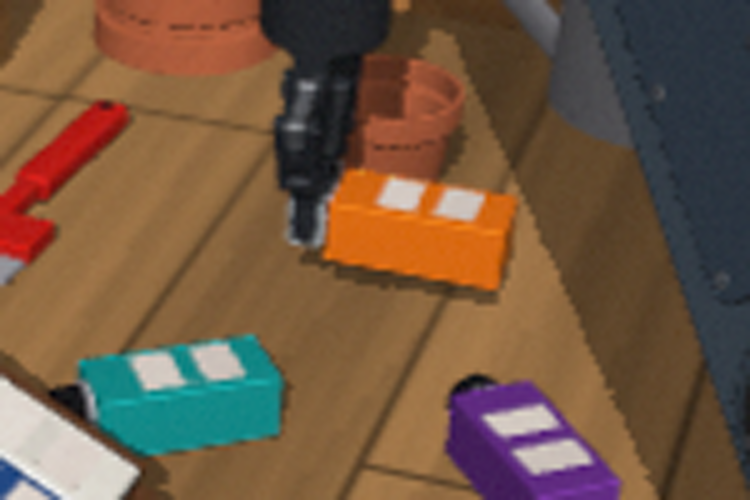

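View pics/l_wrist.png

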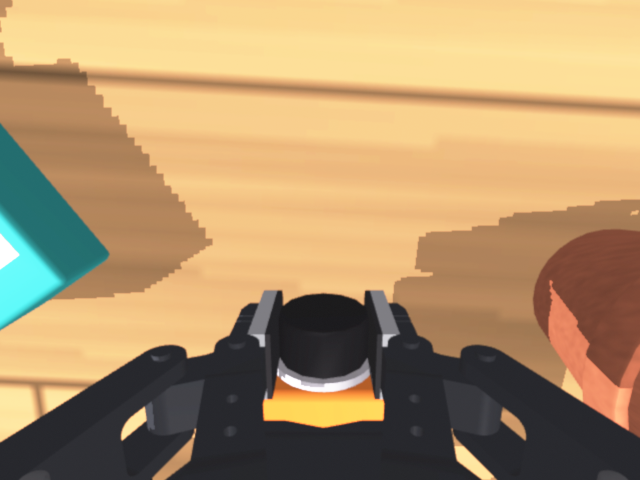

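The tin lifted level without pivoting at 20 N. At this height, letting it sag until its bottom edge touches the bench gives exactly 24°. I loosen in small steps.

```bash
python3 -m jog '{"linear":[[0,0,0],[0,0,0]],"twist":[0,0],"claw":[-0.32,-0.32]}' 20
python3 - <<'E'
from station import manip
from h import *
s=manip.sense(); print(s["finger_gap"],s["force"],s["ft_torque"])
d=manip.snapshot("side"); im=d["pixels"][:,:,::-1]; im=cv2.resize(im[160:260,290:440],None,fx=4,fy=4,interpolation=cv2.INTER_CUBIC)
cv2.imwrite(f"pics/m_side.png",im)
E
python3 -m jog '{"linear":[[0,0,0],[0,0,0]],"twist":[0,0],"claw":[-0.29,-0.29]}' 20
python3 - <<'E'
from station import manip
from h import *
s=manip.sense(); print(s["finger_gap"],s["force"],s["ft_torque"])
d=manip.snapshot("side"); im=d["pixels"][:,:,::-1]; im=cv2.resize(im[160:260,290:440],None,fx=4,fy=4,interpolation=cv2.INTER_CUBIC)
cv2.imwrite(f"pics/m2_side.png",im)
E
```

```text
t: 11.15
tcp_pos: [0.4978, -0.2872, 0.051]
tool_rot: [-0.707, -0.02, 0.707, -0.02]
force: [-0.5, -0.5, -2.4]
finger_gap: 0.364
0.36352198469986247 [-0.5207467  -0.53976323 -2.43839227] [ 0.01844982 -0.07132331 -0.03355887]
t: 11.37
tcp_pos: [0.4978, -0.2871, 0.051]
tool_rot: [-0.707, -0.02, 0.707, -0.02]
force: [0.0, -0.2, -1.1]
finger_gap: 0.362
0.36184487808267496 [ 0.03195115 -0.17451866 -1.0852784 ] [ 0.01744112 -0.09130165 -0.01157725]
```

View pics/m2_side.png

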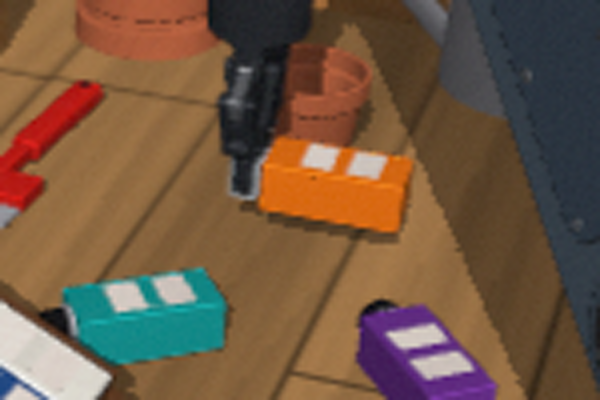

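```bash
python3 -m jog '{"linear":[[0,0,0],[0,0,0]],"twist":[0,0],"claw":[-0.275,-0.275]}' 20
python3 - <<'E'
from station import manip
from h import *
s=manip.sense(); print(s["finger_gap"],s["force"],s["ft_torque"])
d=manip.snapshot("side"); im=d["pixels"][:,:,::-1]; im=cv2.resize(im[160:260,290:440],None,fx=4,fy=4,interpolation=cv2.INTER_CUBIC)
cv2.imwrite(f"pics/n_side.png",im)
E
```

```text
t: 11.58
tcp_pos: [0.4979, -0.2872, 0.0512]
tool_rot: [-0.707, -0.02, 0.707, -0.02]
force: [-0.2, 0.2, -1.6]
finger_gap: 0.364
0.3640511432785049 [-0.22081693  0.20647413 -1.56607149] [-0.00415578 -0.07447114  0.01103862]
```

View pics/n_side.png

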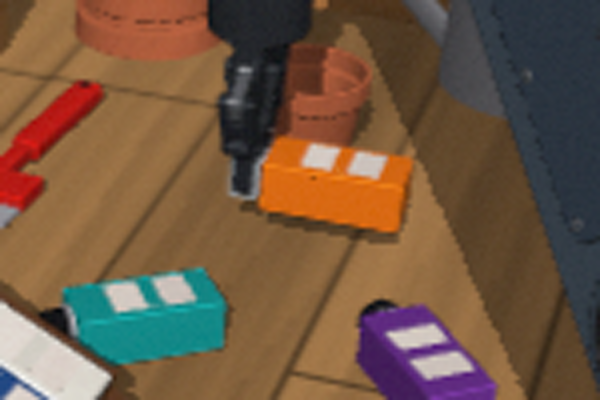

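```bash
python3 -m jog '{"linear":[[0,0,0],[0,0,0]],"twist":[0,0],"claw":[-0.26,-0.26]}' 20
python3 - <<'E'
from station import manip
from h import *
s=manip.sense(); print(s["finger_gap"],s["force"],s["ft_torque"])
d=manip.snapshot("side"); im=d["pixels"][:,:,::-1]; im=cv2.resize(im[160:260,290:440],None,fx=4,fy=4,interpolation=cv2.INTER_CUBIC)
cv2.imwrite(f"pics/n2_side.png",im)
E
```

```text
t: 11.8
tcp_pos: [0.4978, -0.2873, 0.0514]
tool_rot: [-0.707, -0.02, 0.707, -0.02]
force: [-0.1, 1.0, -0.7]
finger_gap: 0.374
0.3740568597946363 [-0.0808211   1.04433478 -0.72671069] [ 0.02675288  0.00556917 -0.02360591]
```

View pics/n2_side.png

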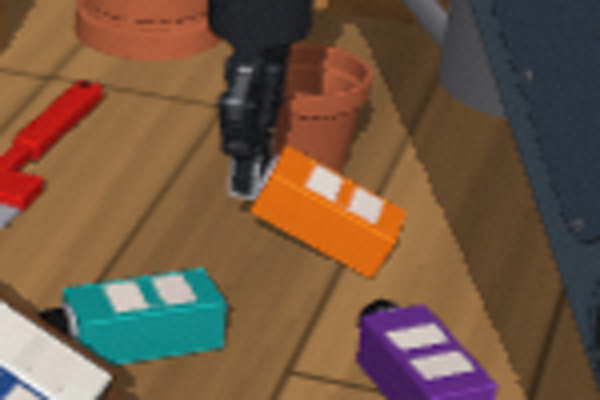

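It tilted as intended. I re-grip it.

```bash
python3 -m jog '{"linear":[[0,0,0],[0,0,0],[0,0,0],[0,0,0]],"twist":[0,0,0,0],"claw":[-0.6,-0.6,-0.6,-0.6]}' 40
python3 - <<'E'
from station import manip
from h import *
s=manip.sense(); print(s["finger_gap"],s["force"],s["ft_torque"])
d=manip.snapshot("wrist"); cv2.imwrite("pics/o_wrist.png",d["pixels"][:,:,::-1])
d=manip.snapshot("side"); np.savez("pics/o_side.npz",**d); im=d["pixels"][:,:,::-1]; im=cv2.resize(im[160:260,290:440],None,fx=5,fy=5,interpolation=cv2.INTER_CUBIC)
cv2.imwrite(f"pics/o_side.png",im)
E
```

```text
t: 12.18
tcp_pos: [0.4979, -0.2873, 0.0514]
tool_rot: [0.707, 0.02, -0.707, 0.02]
force: [-0.3, 0.1, 0.3]
finger_gap: 0.358
0.3583816500694478 [-0.33071169  0.11643841  0.34708193] [-0.00420112 -0.01169469  0.00678883]
```

View pics/o_side.png

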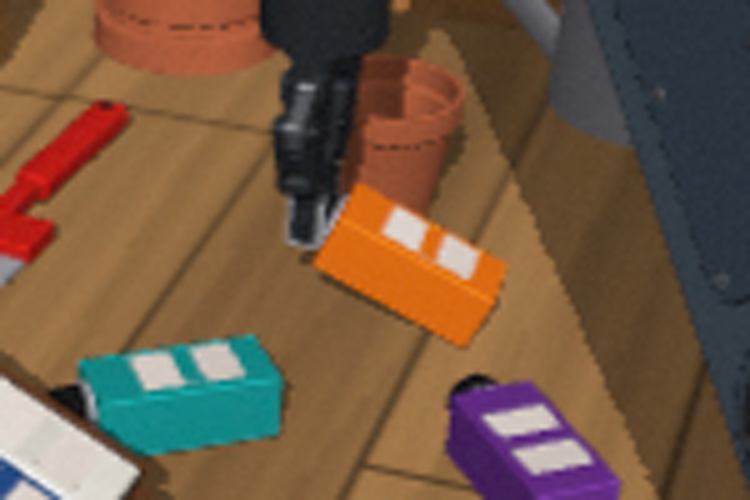

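View pics/o_wrist.png

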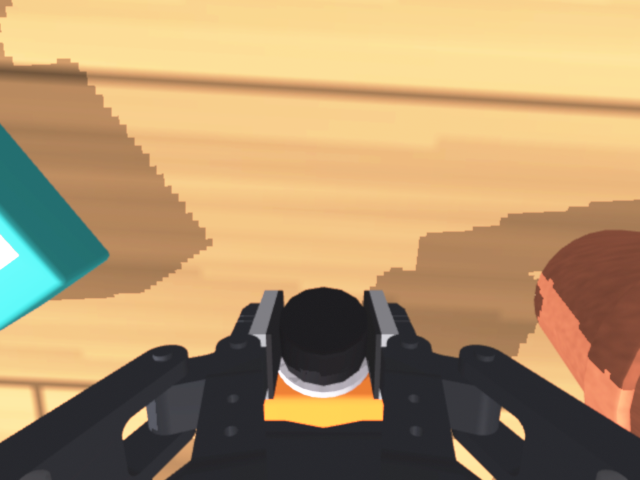

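The side view shows the tin tilted about 24°, held by the cap with its bottom edge resting on the bench. I lift it and carry it above the gap.

```bash
python3 -m jog '{"linear":[[-3,0,0],[-7,0,0],[-11,-1,0],[-15,-4,-1.5],[-16,-8,-3.2],[-16,-12,-4.8],[-16,-16,-6.4],[-16,-20,-8],[-16,-24,-9.6],[-16,-28,-11.2],[-16,-32,-12.8],[-16,-36,-14.4],[-16,-39,-15.6],[-16,-40.4,-16.2],[-16,-40.4,-16.2],[-16,-40.4,-16.2],[-16,-40.4,-16.2]],"twist":[0,0,0,0,0.02,0.04,0.06,0.08,0.1,0.127,0.127,0.127,0.127,0.127,0.127,0.127,0.127],"claw":[-0.6,-0.6,-0.6,-0.6,-0.6,-0.6,-0.6,-0.6,-0.6,-0.6,-0.6,-0.6,-0.6,-0.6,-0.6,-0.6,-0.6]}' 40
python3 - <<'E'
from station import manip
from h import *
s=manip.sense(); print(s["tcp_pos"],s["finger_gap"],s["force"],Ro.from_quat(s["tool_rot"]).as_matrix().round(3))
for n in("top","wrist","side"):
    d=manip.snapshot(n); np.savez(f"pics/p_{n}.npz",**d); im=d["pixels"][:,:,::-1]
    if n=="side": im=cv2.resize(im[120:330,180:390],None,fx=2.8,fy=2.8,interpolation=cv2.INTER_CUBIC)
    if n=="top": im=cv2.resize(im[130:240,190:340],None,fx=5,fy=5,interpolation=cv2.INTER_CUBIC)
    cv2.imwrite(f"pics/p_{n}.png",im)
E
```

```text
t: 13.7
tcp_pos: [0.6364, 0.1247, 0.2107]
tool_rot: [-0.706, 0.025, 0.707, 0.025]
force: [-0.4, -0.0, -2.1]
finger_gap: 0.36
[0.63637359 0.12474965 0.21068325] 0.3598499904892586 [-0.42028455 -0.03213165 -2.08124494] [[-0.002 -0.071 -0.998]
 [-0.001 -0.998  0.071]
 [-1.     0.001  0.001]]
```

View pics/p_side.png

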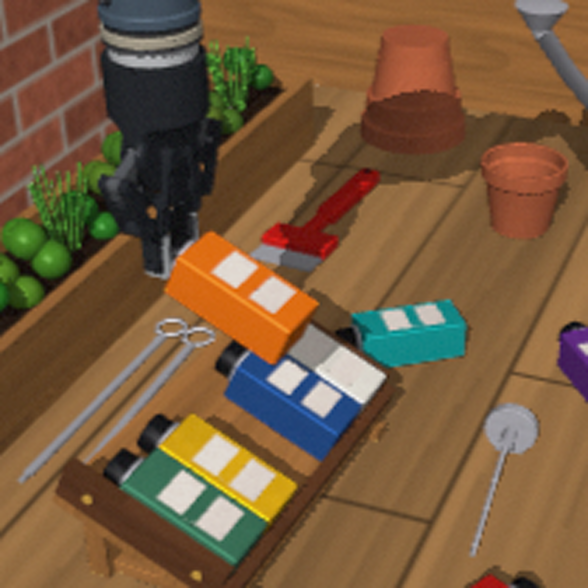

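View pics/p_wrist.png

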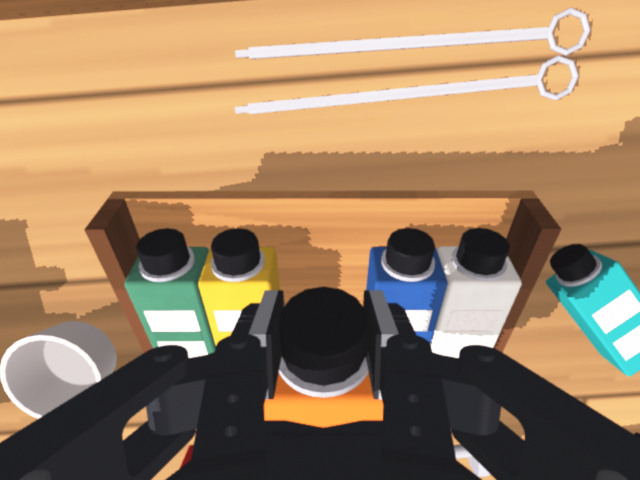

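View pics/p_top.png

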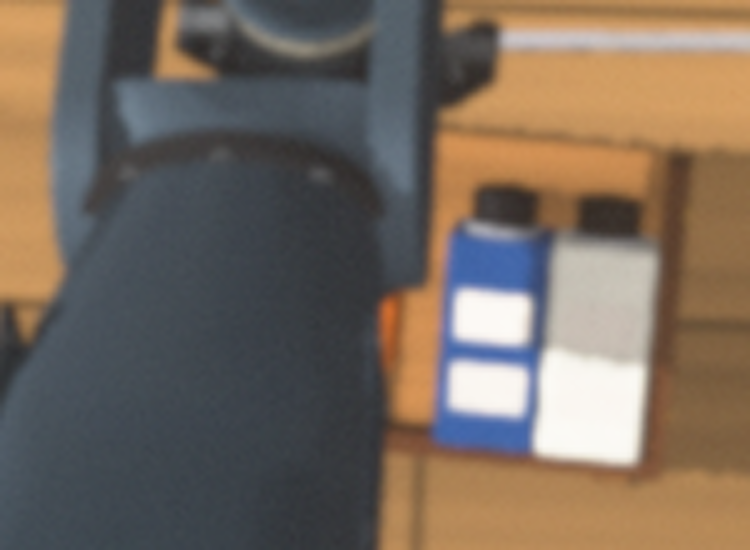

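The wrist view shows the cap (323,330) centred between the yellow right edge (278) and the blue left edge (368). Descending.

```bash
python3 -m jog '{"linear":[[2,0,0],[4,0,0],[6,0,0],[8,0,0],[9.5,0,0],[10.5,0,0],[11,0,0],[11,0,0]],"twist":[0,0,0,0,0,0,0,0],"claw":[-0.6,-0.6,-0.6,-0.6,-0.6,-0.6,-0.6,-0.6]}' 40
python3 - <<'E'
from station import manip
from h import *
s=manip.sense(); print(s["tcp_pos"],s["finger_gap"],s["force"])
for n in("wrist","side"):
    d=manip.snapshot(n); np.savez(f"pics/q_{n}.npz",**d); im=d["pixels"][:,:,::-1]
    if n=="side": im=cv2.resize(im[180:340,180:360],None,fx=4,fy=3.6,interpolation=cv2.INTER_CUBIC)
    cv2.imwrite(f"pics/q_{n}.png",im)
E
```

```text
t: 14.52
tcp_pos: [0.6365, 0.1243, 0.1004]
tool_rot: [-0.706, 0.026, 0.707, 0.026]
force: [0.6, 0.5, -0.9]
finger_gap: 0.356
[0.636533   0.12427798 0.10037497] 0.35564600028484544 [ 0.56841982  0.46656575 -0.9018529 ]
```

View pics/q_side.png

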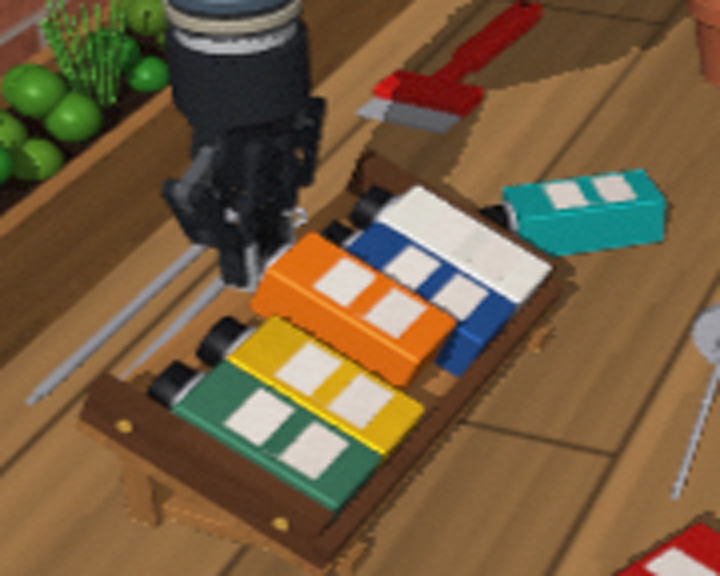

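View pics/q_wrist.png

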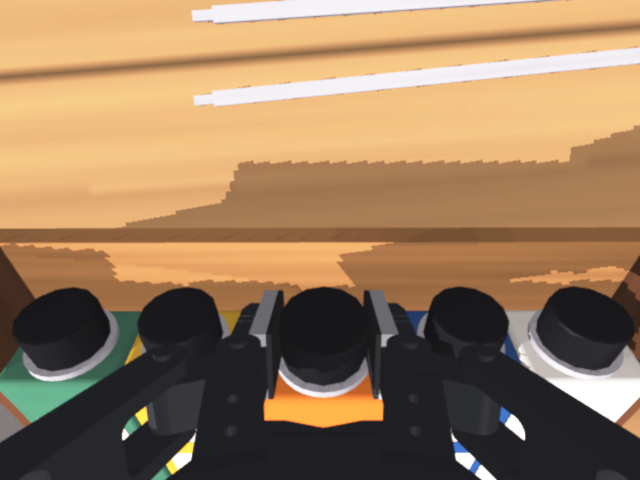

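```bash
python3 -m jog '{"linear":[[0.3,0,0],[0.6,0,0],[0.9,0,0],[1.2,0,0],[1.4,0,0],[1.4,0,0]],"twist":[0,0,0,0,0,0],"claw":[-0.6,-0.6,-0.6,-0.6,-0.6,-0.6]}' 40
python3 -m jog '{"linear":[[0.1,0,0],[0.2,0,0],[0.3,0,0],[0.3,0,0]],"twist":[0,0,0,0],"claw":[-0.6,-0.6,-0.6,-0.6]}' 40
```

```text
t: 15.12
tcp_pos: [0.6366, 0.1252, 0.0867]
tool_rot: [-0.706, 0.025, 0.707, 0.025]
force: [-0.5, 0.4, -1.7]
finger_gap: 0.362
t: 15.45
tcp_pos: [0.637, 0.1252, 0.0841]
tool_rot: [-0.707, 0.025, 0.707, 0.025]
force: [-0.1, -0.0, -2.1]
finger_gap: 0.358
```

```bash
python3 -m jog '{"linear":[[0.1,0,0],[0.2,0,0],[0.2,0,0]],"twist":[0,0,0],"claw":[-0.6,-0.6,-0.6]}' 40
python3 - <<'E'
from station import manip
from h import *
s=manip.sense(); print(s["tcp_pos"],s["finger_gap"],s["force"])
for n in("side",):
    d=manip.snapshot(n); np.savez(f"pics/r_{n}.npz",**d); im=d["pixels"][:,:,::-1]
    im=cv2.resize(im[180:340,180:360],None,fx=4,fy=3.6,interpolation=cv2.INTER_CUBIC)
    cv2.imwrite(f"pics/r_{n}.png",im)
E
```

```text
t: 15.7
tcp_pos: [0.637, 0.1251, 0.0821]
tool_rot: [-0.707, 0.025, 0.707, 0.025]
force: [0.7, -0.2, -1.9]
finger_gap: 0.36
[0.63695382 0.12512327 0.08213261] 0.36005234598447267 [ 0.66960055 -0.17804206 -1.89598066]
```

View pics/r_side.png

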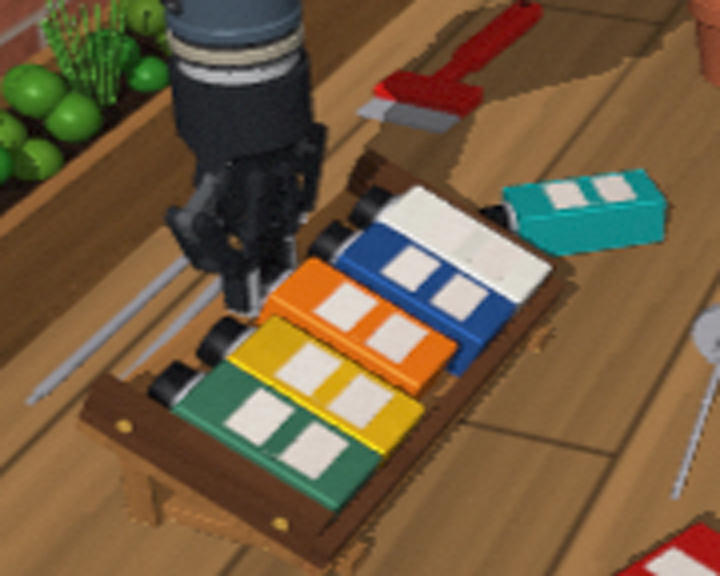

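```bash
python3 -m jog '{"linear":[[0.1,0,0],[0.2,0,0],[0.2,0,0]],"twist":[0,0,0],"claw":[-0.6,-0.6,-0.6]}' 40; python3 -m jog '{"linear":[[0.1,0,0],[0.1,0,0]],"twist":[0,0],"claw":[-0.6,-0.6]}' 40
```

```text
t: 16.0
tcp_pos: [0.6373, 0.1252, 0.0817]
tool_rot: [0.707, -0.025, -0.706, -0.025]
force: [-1.9, 0.2, 5.2]
finger_gap: 0.354
t: 16.17
tcp_pos: [0.6375, 0.1251, 0.0816]
tool_rot: [0.707, -0.025, -0.706, -0.025]
force: [-2.4, -1.4, 9.6]
finger_gap: 0.361
```

Deck contact at TCP z≈0.082. I ease the pressure and slide it down-slope.

```bash
python3 -m jog '{"linear":[[-0.25,0,0],[-0.13,0,0.25],[-0.02,0,0.5],[0.1,0,0.75],[0.1,0,0.75]],"twist":[0,0,0,0,0],"claw":[-0.6,-0.6,-0.6,-0.6,-0.6]}' 40
python3 - <<'E'
from station import manip
from h import *
d=manip.snapshot("side"); im=d["pixels"][:,:,::-1]
cv2.imwrite(f"pics/s_side.png",cv2.resize(im[180:340,180:360],None,fx=4,fy=3.6,interpolation=cv2.INTER_CUBIC))
E
```

```text
t: 16.58
tcp_pos: [0.6285, 0.1258, 0.0778]
tool_rot: [-0.706, 0.025, 0.707, 0.025]
force: [-0.5, 0.5, -1.1]
finger_gap: 0.355
```

View pics/s_side.png

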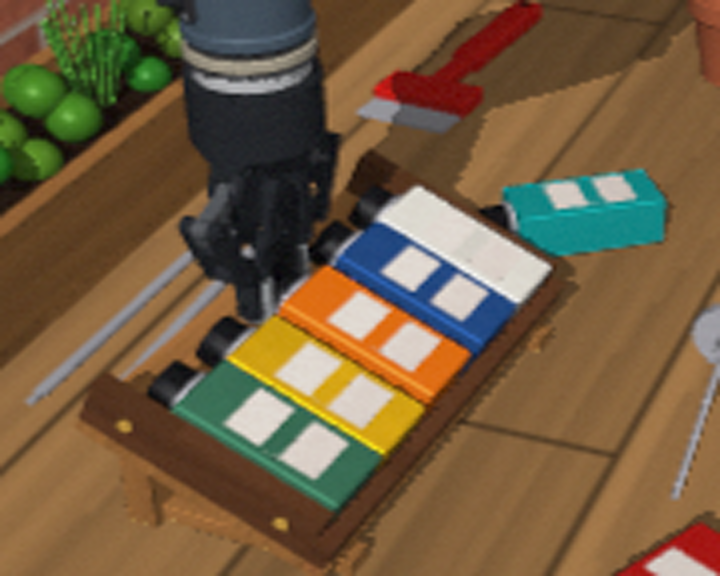

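Nearly home. Now small steps down-slope until the lip is felt.

```bash
python3 -m jog '{"linear":[[0.06,0,0.13],[0.12,0,0.26],[0.12,0,0.26]],"twist":[0,0,0],"claw":[-0.6,-0.6,-0.6]}' 40;python3 -m jog '{"linear":[[0.04,0,0.1],[0.08,0,0.2],[0.08,0,0.2]],"twist":[0,0,0],"claw":[-0.6,-0.6,-0.6]}' 40
```

```text
t: 16.88
tcp_pos: [0.6273, 0.1259, 0.0773]
tool_rot: [0.707, -0.025, -0.706, -0.025]
force: [0.2, -0.7, 1.8]
finger_gap: 0.356
t: 17.13
tcp_pos: [0.6273, 0.1259, 0.0773]
tool_rot: [0.709, -0.025, -0.705, -0.025]
force: [4.0, 0.0, 4.0]
finger_gap: 0.359
```

The lip is felt at 4 N and the tool has stopped at x=0.6273. I release slightly and lift straight out.

```bash
python3 -m jog '{"linear":[[-0.08,0,-0.15],[-0.08,0,-0.15],[-0.08,0,-0.15],[-0.08,0,-0.2],[-0.8,0,-0.2],[-1.8,0,-0.2],[-3,0,-0.2],[-5,0,-0.2],[-9,0,-0.2],[-13,0,1],[-15,0,2.5],[-15,0,2.5],[-15,0,2.5]],"twist":[0,0,0,0,0,0,0,0,0,0,0,0,0],"claw":[-0.2,-0.2,-0.2,-0.2,-0.2,-0.2,-0.2,-0.2,-0.2,-0.6,-1,-1,-1]}' 20;  python3 - <<'E'
from station import manip
from h import *
s=manip.sense(); print(s["tcp_pos"],s["finger_gap"],s["force"],s["t"])
for n in("wrist","side"):
    d=manip.snapshot(n); np.savez(f"pics/t_{n}.npz",**d); im=d["pixels"][:,:,::-1]
    if n=="side": im=cv2.resize(im[180:340,180:360],None,fx=4,fy=3.6,interpolation=cv2.INTER_CUBIC)
    cv2.imwrite(f"pics/t_{n}.png",im)
E
```

```text
t: 18.22
tcp_pos: [0.5996, 0.1281, 0.2287]
tool_rot: [0.708, -0.025, -0.706, -0.025]
force: [0.3, -0.1, -0.0]
finger_gap: -0.003
[0.59963041 0.12805443 0.22871971] -0.003219446413370393 [ 0.29418004 -0.08418624 -0.00528174] 18.2167
```

View pics/t_side.png

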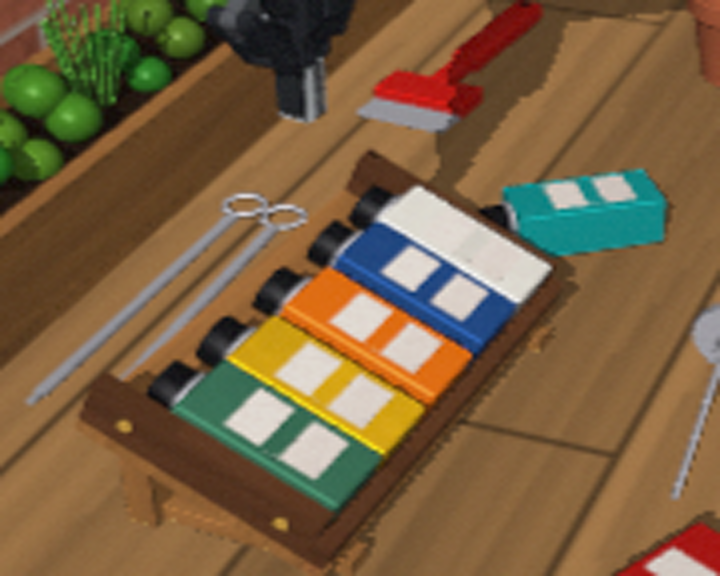

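View pics/t_wrist.png

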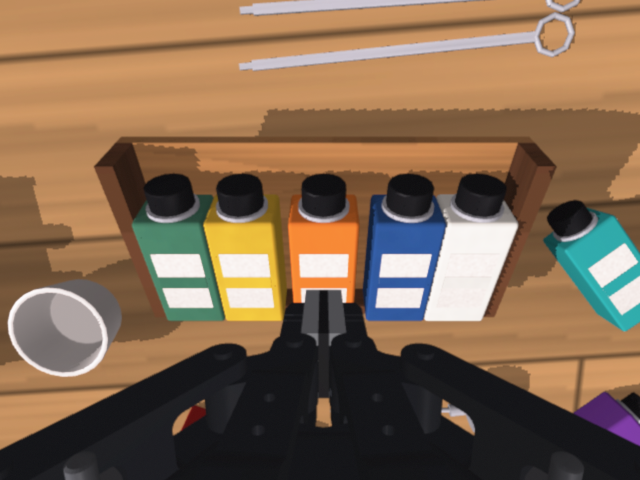

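The four neighbours and orange look aligned. I move back for an unobstructed check of the front edges.

```bash
python3 -m jog '{"linear":[[0,0,3],[-1,0,6],[-1,0,7],[-1,0,7],[-1,0,7]],"twist":[0,0,0,0,0],"claw":[-1,-1,-1,-1,-1]}' 20;  python3 - <<'E'
from station import manip
from h import *
d=manip.snapshot("wrist"); np.savez("pics/u_wrist.npz",**d); im=d["pixels"][:,:,::-1]
cv2.imwrite("pics/u_wrist.png",cv2.resize(im[60:260,80:560],None,fx=1.66,fy=1.66*1.5,interpolation=cv2.INTER_CUBIC))
hsv=cv2.cvtColor(d["pixels"],cv2.COLOR_RGB2HSV); b=np.radians(24);p=np.radians(-4.2)
yh=np.array([-np.sin(p),np.cos(p),0]);ux=np.array([np.cos(b)*np.cos(p),np.cos(b)*np.sin(p),np.sin(b)]);n=np.cross(ux,yh);P0=np.array([.5537,.1308,.082])
R={"green":((70,80,30),(92,255,255)),"yellow":((22,150,100),(30,255,255)),"orange":((8,160,150),(18,255,255)),"blue":((105,120,50),(125,255,255))}
for k,(lo,hi) in R.items():
    m=cv2.inRange(hsv,lo,hi);m[280:]=0;m[:60]=0;m[:,:100]=0;m[:,520:]=0
    m=cv2.morphologyEx(m,cv2.MORPH_OPEN,np.ones((3,3)))
    c=max(cv2.findContours(m,0,2)[0],key=cv2.contourArea);x,y,w,h=cv2.boundingRect(c)
    h_=cv2.convexHull(c)[:,0]
    lo_=h_[h_[:,1]>=y+h-3]; 
    # side lines
    pts=c[:,0]; e=[]
    for row in (y+int(.3*h),y+int(.8*h)):
        xs=pts[pts[:,1]==row][:,0]; e.append((row,xs.min(),xs.max()))
    f=lambda u,v:[(onplane(d,u,v,P0,n)-P0)@a*1000 for a in(ux,yh)]
    print(k,(x,y,w,h),"front",np.round(f(x+w/2,y+h),1),"L",[np.round(f(a,r),1).tolist() for r,a,_ in e],"R",[np.round(f(a,r),1).tolist() for r,_,a in e])
E
```

```text
t: 18.73
tcp_pos: [0.5306, 0.1327, 0.2355]
tool_rot: [-0.706, 0.025, 0.707, 0.025]
force: [-0.4, 0.1, 0.2]
finger_gap: 0.0
green (123, 100, 97, 140) front [-44.4 124.1] L [[41.3, 131.7], [-16.6, 130.9]] R [[41.5, 85.0], [-16.6, 130.9]]Traceback (most recent call last):
  File "<stdin>", line 17, in <module>
    return umr_minimum(a, axis, None, out, keepdims, initial, where)
ValueError: zero-size array to reduction operation minimum which has no identity
```

View pics/u_wrist.png

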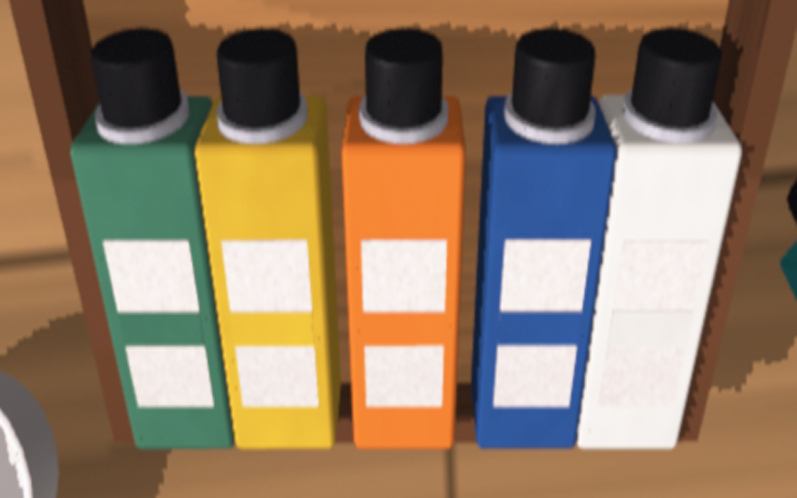

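Run:
```python
from h import *
d=dict(np.load("pics/u_wrist.npz")); hsv=cv2.cvtColor(d["pixels"],cv2.COLOR_RGB2HSV)
m=cv2.inRange(hsv,(0,0,190),(180,45,255)); m[:140]=0; m[235:]=0; m[:,:120]=0;m[:,440:]=0
for st in zip(*cv2.connectedComponentsWithStats(m)[2:]):
    if 300<st[0][4]<5000: print(st[0],st[1].round(2))
a=dict(np.load("pics/a_side.npz"))["pixels"]
from station import manip
b=manip.snapshot("side")["pixels"]; t=manip.snapshot("top")["pixels"]
df=(np.abs(a.astype(int)-b).max(2)>60).astype(np.uint8)*255
cv2.imwrite("pics/v_diff.png",np.hstack([b[150:420,170:480,::-1],cv2.cvtColor(df[150:420,170:480],cv2.COLOR_GRAY2BGR)]))
```

```text
[ 142  157   58   28 1412] [171.08 170.38]
[ 214  157   54   28 1387] [240.89 170.39]
[ 298  157   51   28 1388] [323.07 170.36]
[ 381  156   55   29 1471] [407.53 169.89]
[428 181  12  54 322] [435.62 216.02]
[ 156  199   53   24 1122] [182.1 210.4]
[ 300  199   47   24 1066] [323.3  210.71]
[ 377  199   50   25 1161] [401.37 210.8 ]
[ 223  200   49   23 1053] [247.03 210.91]
```

View pics/v_diff.png

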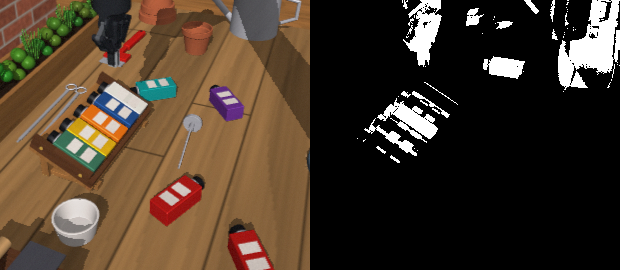

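The label rows agree within 0.5 px across green, yellow, orange and blue. The before/after difference shows changes only at the rack tins, the orange tin's old place, the arm, and shading near the back. Handing in.

```bash
python3 -c "
from station import manip
print(manip.sense()['t']); manip.sign_off()"
```

```text
18.8833
the job is handed in; nothing more can be done
```

The orange tin is in the middle of the row, cap up-slope and against the front lip, and I handed the job in at 18.9 s of the 64 s allowed.

**What I did**
- I put the closed fingers into the gap and pushed green and yellow left to the rail. I then pushed blue and white right to the other rail. Force readings reached about 10 N each way, and the gap opened to about 70 mm.
- I gripped the orange tin by its cap and lifted it level. I then loosened the grip until its bottom edge sank to the bench, which tilted it to roughly the rack's 24°.
- I re-gripped it, lowered it into the gap until it touched the deck (about 10 N), and slid it down-slope until it stopped against the lip at about 4 N. I then released it and lifted clear.

**Last checks**
- **In line:** the label rows of green, yellow, orange and blue agreed within 0.5 px in the wrist view. White's labels are too pale to mask, so I judged it by eye, and its front edge lines up with the rest.
- **Flat and straight:** all five tins look flat and straight in the side and wrist views.
- **Other objects:** before and after side images show no change to the look-alike tins, thermometer, ramekin or skewers. The scraper and pot areas changed too, where the arm and its shadow had moved. I judged those two by eye only.
- **Not done:** my first edge-measuring script crashed after the green tin, so I used the label rows instead. I also made no separate final push, because the tin was already pressed to the lip while still gripped.

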